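# Aim, clamp and prove the overhead phone arm

### The arm

A 6-joint arm with a two-finger parallel gripper is mounted at the origin on the work surface. World frame = base frame: x ahead of the robot, y to its left, z up, the work surface at z = 0. Lengths are in m, angles in rad, forces in N, time in s.
With the tool pointing down it reaches from about 0.35 to 0.975 m from the base axis. Payload 4.9 kg.
Tool frame: the origin (TCP) lies between the finger pads; the fingertips stand 22 mm ahead of it and the grasp point (between the pads) lies 3 mm ahead of it; z points along the fingers, y is the line along which they close (so a half turn about z gives the same grasp; the last joint's range is limited). The gripper opens to 85 mm and grips with 20 to 120 N. Pads are 22 mm wide; open, the fingers measure 114 mm over their backs; the gripper's body (76 mm by 85 mm) begins 54 mm behind the grasp point. The pads swing forward as they close: fully open they stand 13 mm farther back than shut.
Start: joints at [1.149, 0.053, 1.613, -0, 1.476, -0.119], TCP at [0.186, 0.597, 0.253] pointing down, gripper open.
Joint ranges: [-3.01, 3.01], [-1.01, 2.22], [0.06, 2.58], [-1.02, 4.17], [0.09, 2.62], [-3.14, 3.14]. Speed limits (rad/s): [2.57, 2.57, 3.14, 3.14, 3.14, 3.14].

### API

Orientations are given as a unit quaternion [w, x, y, z].
In Python, from plant import state, grab_frame, get_calibration, job_done, recognise, regions_of gives the robot as it stands.
- The arm moves only by the tool apply_moves, never from a script. Its argument "targets" is a list of rows, each an object with "translation": the shift along the tool's x, y, z normalised to -1 to 1, where 1 is 100 mm, a list of three; "twist": the turn about the tool's z normalised to -1 to 1, where 1 is 0.1 rad; "hand": the opening, from 0 (shut) to 1 (fully open). A call has 1 to 8 rows; each row shifts and turns the commanded pose from where the row before left it, along the tool's axes as they then stand; what a row does not reach is not made up. A row lasts 1/10 s, in which the tool goes at most 50 mm and 8.59 degrees, less where a joint would pass 70% of its speed; a pose out of reach is approached as far as the arm can. A call with a number of a shift or a turn outside -1 to 1 is refused whole. A call with a gripper value outside its range is refused whole. The fingers move at their own pace and stop on an object; the grip force is fixed at half the most. Time passes only in rows, so rows that do not move let the fingers close. It gives the time, the measured TCP pose, the force, the opening and the grip force at its end, in the units of the state.
- state(): the state, without advancing time (a new reading comes with each control period).
- grab_frame(name): name is "scene" or "side" or "wrist"; returns the picture (384x512x3 uint8, red, green, blue); there is no depth.
- get_calibration(name): a dict with "camera_matrix" (3x3 intrinsics, pixels), "pose" (4x4, takes a point from camera to world coordinates). Camera axes: x right, y up, looking along -z (the intrinsics and any distortion apply to the point x, -y, -z); pixel columns grow to the right and rows downward; lengths in m; the calibration is good to about 2 mm. A picture is of the moment at which its call begins: read the wrist's pose just before it. get_calibration takes no time and is no camera call; for the wrist camera it gives the pose at the moment of the call.
- job_done(): hands the job in; it is judged then, once.
Trained networks look in the newest picture that a camera, given by its name, has taken for a name from the list of things; names that differ only in an ending like _2 or _b are one class to them, and where a whole thing is asked for, a point or a joint stands for the part that bears it (a point fixed in the world has none). Each returns a list of dicts, best first, with "score" (0 to 1); they miss things now and then, are a little off and sometimes report something else, mostly with a low value. They report only what shows in the picture. A call takes as long as a camera call.
- recognise(camera, query): "point" ([x, y, z] in m, in world coordinates, good to about 4 mm: the middle of the surface that is visible of it).
- regions_of(camera, query): "pixels" (384x512 bool, what is visible of it).
The state is a dict: "time": time; "joint_pos": joint angles; "joint_vel": joint speeds; "joint_efforts": joint torques, N m; "tool_pos": TCP position; "tool_rot": TCP orientation; "contact_force": force on the tool from outside, world axes, zero at the start; "ft_torque": the same for the moment, N m; "gripper_width": opening from 0.0 (shut) to 1.0 (fully open); "grasp_force": force on a finger pad.
Only numpy, scipy, OpenCV 4.12 (cv2) and the standard library are available. Lean on these libraries where they do the work, as an engineer would, in place of code of your own. Each camera call takes 0.05 s, during which the arm holds its last target. There are 200 camera calls.

### The job

Swing the phone arm of the filming stand round until the middle of the phone is over the middle of the show pot on its turntable, then tighten the clamp lever (clockwise from above) until it has bitten and takes a push of about 10 N at its red knob without turning any more; never force it with more than 15 N, or the clamp is strained. Then prove that the clamp holds: push sideways with the fingertips on the bare tube of the arm, just short of the phone, with about 7 N for half a second; the arm must not swing, and the phone must stay over the pot. Leave the other pots, the trays and the brush where they are.

Things in the scene. Friction and masses are not known exactly. Their poses are not given: they have to be found in the camera images.
- stand: The filming stand, fixed: round white foot 176 mm across and 16 mm high, upright aluminium post 22 mm thick. Origin at the centre of the foot's underside, on the table; the vertical axis through it is the pivot of the arm and also the axis of the clamp screw.
- swing_arm: Phone arm, swings on the post about the stand's axis; slack it drags 0.1 N m and stays put. White hub 62 mm across, 162 to 190 mm up; level bare tube 14 mm thick, 40 to 140 mm from the pivot; then a white cradle with a red phone, 74 mm along the arm by 150 across by 9, flat. Origin on the pivot at table level, x to the phone, z up. The pot is anticlockwise of its start, within its travel.
- phone_mid (a point): Middle of the phone, 200 mm from the pivot, 175 mm above the table.
- tube_grip (a point): Point on the centre line of the arm's tube, 125 mm from the pivot, 176 mm above the table: the place to take the tube between the fingers from above, or to push on its side. The cradle begins 32 mm farther out. Clamped as asked, the arm holds a push of about 10 N there; more makes it slip.
- handle: Clamp lever on top of the stand, black with a red knob. Origin on the screw's axis 204 mm up; x to the knob, z up. Clockwise from above (negative about z) tightens. Slack, it drags about 5 N at the knob and stays put; after some 0.3 to 0.6 rad (varies, not to be seen) it bites and the force rises about 5 N per 0.065 rad. Under 8 N clamps too little, over 17 N strains. Let go, it may spring back 0.1 rad.
- handle_knob (a point): Middle of the lever's red knob, an upright round grip 18 mm thick and 32 mm high, 65 mm from the screw's axis, 241 mm above the table. The black lever, 11 mm thick, joins it from the axis side; round the rest of it 40 mm is clear, with nothing above. The lever always points well away from the tube.
- washer: Steel pressure washer 60 mm across and 10 mm thick round the screw, under the lever: the screw presses it down on the cork-lined top of the arm's hub and so clamps the arm by friction. It sinks 2 to 4 mm before it bites. Origin at the centre of its underside, 192 to 194 mm above the table at the start.
- pot_mid (a point): Middle of the show pot's rim, 72 mm above the table: a grey-green glazed pot 80 mm across with small stone plants, fixed in the middle of a round white turntable 150 mm across. The pot's middle lies 195 to 205 mm from the stand's pivot, so that the phone can stand over it.
- tray_left: Bystander: clear tray of stone plants, 200 by 140 by 50 mm. Origin at the centre of its underside, as for the other bystanders.
- tray_right: Bystander: clear tray of stone plants, 160 by 140 by 50 mm.
- pot_cream: Bystander: cream pot 72 mm across, 75 mm high with its plants, beside the stand.
- pot_clay: Bystander: terracotta pot 60 mm across, 62 mm high with its plants, beside the stand.
- pot_black: Bystander: square black pot, 70 by 70 by 75 mm with its plants.
- pot_brown: Bystander: brown pot with two lugs, 90 mm across, 95 mm high with its plants.
- brush: Bystander: a brush with a wooden handle, 160 mm long, lying on the table.

How it is judged:
By the outcome, as a careful person would: the job done as asked, in the order asked, and still so for the second after the job is handed in, with the robot touching nothing.
It also fails if it takes over 72 s, if anything falls off the work surface, if the arm or the gripper's body presses on something with over 40 N, if the wrist force passes 120 N, or if a joint passes its speed limit or range.

## Working session

There is one attempt and no reset: what is moved stays moved. The work goes in short steps, Python scripts to look and compute and a tool call to move; the robot and the scene stay as the last step left them, time stands still between calls to the robot, and variables do not carry over. Pictures are saved under pics/ and viewed, at most 10 in all, crops included, and the job is handed in when it is done.

Besides the shell and the picture viewer there is one more tool, called after "Request:" as name([rows], argument=value, ...), one row to a line, values as JSON. apply_moves: Moves the arm, as the interface text tells. Its arguments: {"type":"object","properties":{"targets":{"type":"array"}},"required":["targets"]}

```bash
mkdir -p pics; ls; cat > h.py <<'E'
import numpy as np, cv2
from plant import *
def save(cam,fn):
    im=grab_frame(cam); cv2.imwrite('pics/'+fn,im[:,:,::-1]); return im
def px2z(cam,u,v,z):
    c=get_calibration(cam);K=np.array(c['camera_matrix']);T=np.array(c['pose'])
    d=np.linalg.inv(K)@[u,v,1];d=T[:3,:3]@[d[0],-d[1],-d[2]];o=T[:3,3]
    return o+d*(z-o[2])/d[2]
def proj(cam,p):
    c=get_calibration(cam);K=np.array(c['camera_matrix']);T=np.array(c['pose'])
    q=T[:3,:3].T@(np.array(p)-T[:3,3]);q=K@[q[0],-q[1],-q[2]];return q[:2]/q[2]
E
python3 - <<'E'
from h import *
np.set_printoptions(precision=3,suppress=True)
a=save('scene','s.png');b=save('side','d.png')
cv2.imwrite('pics/sd.png',cv2.resize(np.vstack([a,b])[:,:,::-1],None,fx=.78,fy=.78))
print(state())
for c in ('scene','side'):
    print(c,get_calibration(c))
    for q in ['stand','swing_arm','phone_mid','tube_grip','handle_knob','handle','washer','pot_mid','pot_cream','pot_clay']:
        r=recognise(c,q); print(q,[(np.round(x['point'],3).tolist(),round(x['score'],2)) for x in r[:3]])
E
```

```text
pics
{'time': 0.1, 'joint_pos': array([ 1.149,  0.053,  1.614, -0.   ,  1.476, -0.119]), 'joint_vel': array([ 0.001, -0.001, -0.002,  0.   ,  0.   , -0.001]), 'joint_efforts': array([  0.   , -39.49 , -37.137,  -0.   ,   0.004,   0.   ]), 'tool_pos': array([0.186, 0.596, 0.252]), 'tool_rot': array([-0.   ,  0.151,  0.989, -0.001]), 'contact_force': array([-0.125, -0.784, -0.402]), 'ft_torque': array([ 0.015,  0.012, -0.012]), 'grasp_force': 0.0, 'gripper_width': 1.000168726437783}
scene {'camera_matrix': array([[455.478,   0.   , 255.347],
       [  0.   , 455.478, 184.85 ],
       [  0.   ,   0.   ,   1.   ]]), 'pose': array([[ 0.348, -0.612,  0.71 ,  1.634],
       [ 0.937,  0.215, -0.275, -0.414],
       [ 0.015,  0.761,  0.648,  1.173],
       [ 0.   ,  0.   ,  0.   ,  1.   ]])}
stand [([0.554, -0.086, 0.129], 0.61), ([0.654, 0.0, 0.182], 0.58), ([0.632, 0.394, 0.043], 0.23)]
swing_arm [([0.656, 0.003, 0.182], 0.56), ([0.532, -0.118, 0.203], 0.2)]
phone_mid [([0.657, -0.006, 0.18], 0.9)]
tube_grip [([0.654, -0.001, 0.182], 0.58), ([0.643, -0.416, 0.046], 0.46)]
handle_knob [([0.5
[... 306 characters left out ...]
 250.446],
       [  0.   , 477.304, 193.997],
       [  0.   ,   0.   ,   1.   ]]), 'pose': array([[-0.946,  0.216, -0.242,  0.116],
       [-0.324, -0.646,  0.691,  1.167],
       [-0.008,  0.732,  0.681,  1.272],
       [ 0.   ,  0.   ,  0.   ,  1.   ]])}
stand [([0.538, -0.077, 0.116], 0.76)]
swing_arm [([0.644, 0.002, 0.184], 0.59)]
phone_mid []
tube_grip [([0.646, 0.006, 0.184], 0.93), ([0.603, 0.416, 0.047], 0.6)]
handle_knob [([0.38, 0.334, 0.061], 0.28)]
handle [([0.527, -0.142, 0.232], 0.45)]
washer [([0.54, -0.078, 0.116], 0.52)]
pot_mid [([0.559, 0.104, 0.017], 0.92)]
pot_cream [([0.689, -0.012, 0.04], 0.64)]
pot_clay [([0.389, 0.027, 0.05], 0.83), ([0.405, -0.401, 0.076], 0.23)]
```

View pics/sd.png

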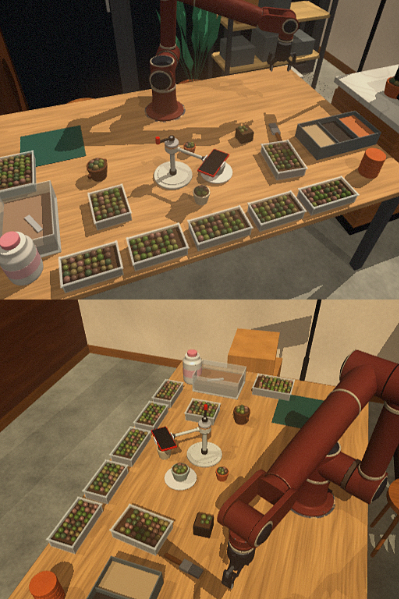

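The stand shows near the centre of both views. The phone points to +x+y, and the pot lies to the +y side. I'll enlarge the region.

```bash
python3 - <<'E'
import cv2,numpy as np
a=cv2.imread('pics/s.png')[165:265,190:310];b=cv2.imread('pics/d.png')[125:245,180:320]
f=lambda i:cv2.resize(i,(400,int(400*i.shape[0]/i.shape[1])),interpolation=cv2.INTER_CUBIC)
a=f(a);b=f(b);H=max(a.shape[0],b.shape[0])
p=lambda i:cv2.copyMakeBorder(i,0,H-i.shape[0],0,0,0)
cv2.imwrite('pics/z.png',np.hstack([p(a),p(b)]))
E
```

```text
(no output)
```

View pics/z.png

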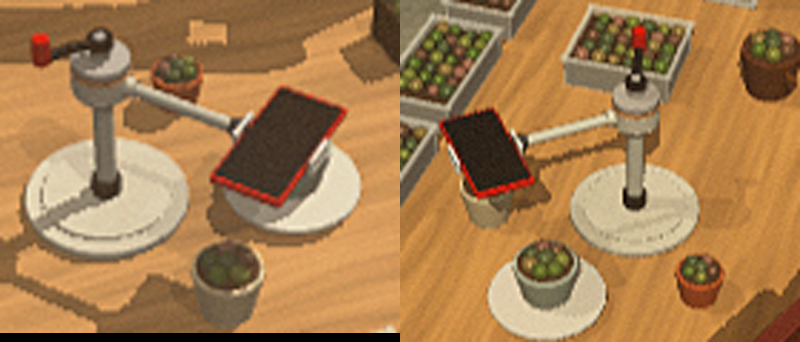

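```bash
python3 - <<'E'
from h import *
np.set_printoptions(precision=4,suppress=True)
L=lambda u,v:(190+u/3.333,165+v/3.333); R=lambda u,v:(180+(u-400)/2.857,125+v/2.857)
for n,c,p,z in [('foot','scene',L(107,193),.014),('foot','side',R(634,206),.014),('tt','side',R(547,294),.012),('rim','side',R(547,262),.072),
 ('hubtop','scene',L(100,57),.204),('knob','scene',L(41,49),.241),('knob','side',R(640,38),.241),('phone','scene',L(280,145),.18),('phone','side',R(487,152),.18),
 ('handlehub','scene',L(98,38),.235),('handlehub','side',R(636,80),.235)]:
    print(n,c,px2z(c,*p,z))
E
```

```text
foot scene [ 0.5213 -0.1078  0.014 ]
foot side [ 0.5164 -0.1053  0.014 ]
tt side [0.5712 0.0812 0.012 ]
rim side [0.5684 0.0827 0.072 ]
hubtop scene [ 0.5207 -0.1085  0.204 ]
knob scene [ 0.5332 -0.1698  0.241 ]
knob side [ 0.5325 -0.1734  0.241 ]
phone scene [0.6743 0.0223 0.18  ]
phone side [0.6631 0.0281 0.18  ]
handlehub scene [ 0.5282 -0.1117  0.235 ]
handlehub side [ 0.5132 -0.0972  0.235 ]
```

```bash
cat >> h.py <<'E'
def axes():
    w,x,y,z=state()['tool_rot']
    return np.array(state()['tool_pos']), np.arctan2(1-2*x*x-2*z*z,2*(x*y-w*z))  # yaw of tool y
def plan(p1,yaw1,n,p0=None,yaw0=None):
    """rows (n) straight to p1 / yaw of tool y; tool pointing down"""
    p,a=axes()
    p=p if p0 is None else np.array(p0); a=a if yaw0 is None else yaw0
    p1=np.array(p1,float); d=(yaw1-a+np.pi)%(2*np.pi)-np.pi
    for k in range(n):
        s=(p1-p)/(n-k); ex=np.array([-np.sin(a),np.cos(a)])   # tool x = y rotated +90deg seen from above
        ey=np.array([np.cos(a),np.sin(a)])
        t=np.round([s[:2]@ex/.1,s[:2]@ey/.1,-s[2]/.1],3); tw=round(-((yaw1-a+np.pi)%(2*np.pi)-np.pi)/(n-k)/.1,2)
        print(k,t.tolist(),tw)
        p=p+np.r_[ex*t[0]+ey*t[1],-t[2]]*.1; a-=tw*.1
    return p,a
E
python3 - <<'E'
from h import *
print(axes(),np.round(get_calibration('wrist')['pose'],3))
plan([.613,-.025,.40],np.radians(-49),24)
E
```

```text
(array([0.18636535, 0.59655238, 0.25329947]), np.float64(1.2679855507985884)) [[ 0.298 -0.904 -0.307  0.109]
 [ 0.954  0.282  0.096  0.621]
 [-0.    -0.322  0.947  0.374]
 [ 0.     0.     0.     1.   ]]
0 [-0.247, -0.194, -0.061] 0.88
1 [-0.263, -0.172, -0.061] 0.88
2 [-0.277, -0.148, -0.061] 0.89
3 [-0.289, -0.123, -0.061] 0.88
4 [-0.299, -0.097, -0.061] 0.89
5 [-0.306, -0.07, -0.061] 0.88
6 [-0.311, -0.043, -0.061] 0.89
7 [-0.314, -0.015, -0.061] 0.88
8 [-0.314, 0.013, -0.061] 0.89
9 [-0.311, 0.041, -0.061] 0.88
10 [-0.307, 0.068, -0.061] 0.89
11 [-0.299, 0.095, -0.061] 0.88
12 [-0.29, 0.121, -0.061] 0.89
13 [-0.278, 0.146, -0.061] 0.88
14 [-0.264, 0.17, -0.061] 0.89
15 [-0.248, 0.193, -0.061] 0.88
16 [-0.23, 0.214, -0.061] 0.89
17 [-0.21, 0.233, -0.061] 0.88
18 [-0.189, 0.251, -0.062] 0.89
19 [-0.166, 0.267, -0.061] 0.88
20 [-0.142, 0.28, -0.062] 0.89
21 [-0.117, 0.292, -0.061] 0.88
22 [-0.09, 0.301, -0.062] 0.89
23 [-0.063, 0.308, -0.061] 0.88
```

Request:
apply_moves([
  {"translation":[-0.25,-0.19,-0.06],"twist":0.88,"hand":1},
  {"translation":[-0.26,-0.17,-0.06],"twist":0.88,"hand":1},
  {"translation":[-0.28,-0.15,-0.06],"twist":0.88,"hand":1},
  {"translation":[-0.29,-0.12,-0.06],"twist":0.88,"hand":1},
  {"translation":[-0.3,-0.1,-0.06],"twist":0.88,"hand":1},
  {"translation":[-0.31,-0.07,-0.06],"twist":0.88,"hand":1},
  {"translation":[-0.31,-0.04,-0.06],"twist":0.88,"hand":1},
  {"translation":[-0.31,-0.01,-0.06],"twist":0.88,"hand":1},
])

```text
time: 1.9
tool_pos: [0.3304, 0.3891, 0.3017]
tool_rot: [0.0, 0.484, 0.875, 0.0]
contact_force: [1.5, 0.7, -1.0]
gripper_width: 0.998
grasp_force: 0.0
```

Request:
apply_moves([
  {"translation":[-0.31,0.01,-0.06],"twist":0.88,"hand":1},
  {"translation":[-0.31,0.04,-0.06],"twist":0.88,"hand":1},
  {"translation":[-0.31,0.07,-0.06],"twist":0.88,"hand":1},
  {"translation":[-0.3,0.1,-0.06],"twist":0.88,"hand":1},
  {"translation":[-0.29,0.12,-0.06],"twist":0.88,"hand":1},
  {"translation":[-0.28,0.15,-0.06],"twist":0.88,"hand":1},
  {"translation":[-0.26,0.17,-0.06],"twist":0.88,"hand":1},
  {"translation":[-0.25,0.19,-0.06],"twist":0.88,"hand":1},
])

```text
time: 2.7
tool_pos: [0.474, 0.1829, 0.3497]
tool_rot: [0.0, 0.756, 0.655, 0.0]
contact_force: [-0.2, 0.9, 0.3]
gripper_width: 0.998
grasp_force: 0.0
```

Request:
apply_moves([
  {"translation":[-0.23,0.21,-0.06],"twist":0.88,"hand":1},
  {"translation":[-0.21,0.23,-0.06],"twist":0.88,"hand":1},
  {"translation":[-0.19,0.25,-0.06],"twist":0.88,"hand":1},
  {"translation":[-0.17,0.27,-0.06],"twist":0.88,"hand":1},
  {"translation":[-0.14,0.28,-0.06],"twist":0.88,"hand":1},
  {"translation":[-0.12,0.29,-0.06],"twist":0.88,"hand":1},
  {"translation":[-0.09,0.3,-0.06],"twist":0.88,"hand":1},
  {"translation":[-0.06,0.31,-0.06],"twist":0.88,"hand":1},
])

```text
time: 3.5
tool_pos: [0.6175, -0.0233, 0.3976]
tool_rot: [0.0, 0.935, 0.354, 0.0]
contact_force: [1.4, 0.6, -0.1]
gripper_width: 1.002
grasp_force: 0.0
```

```bash
python3 - <<'E'
from h import *
np.set_printoptions(precision=4,suppress=True)
print(state()['time'],axes(),state()['joint_pos'])
save('wrist','w1.png');print(np.round(get_calibration('wrist')['pose'],4))
for q in ['stand','swing_arm','phone_mid','tube_grip','handle_knob','washer','pot_mid']:
    r=recognise('wrist',q); print(q,[(np.round(x['point'],3).tolist(),round(x['score'],2),proj('wrist',x['point'])) for x in r[:2]])
E
```

```text
3.5 (array([ 0.6175, -0.0233,  0.3976]), np.float64(-0.8477872163870565)) [-0.1582 -0.0092  1.4394  0.0001  1.7112  0.6896]
[[ 0.6568  0.7152  0.2389  0.6834]
 [-0.7541  0.621   0.214   0.0276]
 [ 0.0047 -0.3207  0.9472  0.5188]
 [ 0.      0.      0.      1.    ]]
stand [([0.621, -0.028, 0.179], 0.73, array([259.4179, 166.3347])), ([0.56, 0.097, 0.021], 0.53, array([174.3452, 119.3876]))]
swing_arm [([0.662, 0.016, 0.182], 0.94, array([256.1994, 112.593 ]))]
phone_mid [([0.662, 0.019, 0.181], 0.87, array([255.2414, 110.9644]))]
tube_grip [([0.663, 0.014, 0.182], 0.94, array([260.0124, 113.821 ])), ([0.406, 0.018, 0.049], 0.57, array([155.5768, 223.572 ]))]
handle_knob [([0.53, -0.141, 0.231], 0.77, array([284.998 , 302.3278])), ([0.62, -0.028, 0.174], 0.39, array([263.0256, 166.4814]))]
washer [([0.526, -0.097, 0.201], 0.61, array([253.8804, 267.1997]))]
pot_mid [([0.562, 0.094, 0.02], 0.67, array([179.6997, 119.7045])), ([0.661, 0.019, 0.177], 0.5, array([256.1296, 111.6889]))]
```

View pics/w1.png

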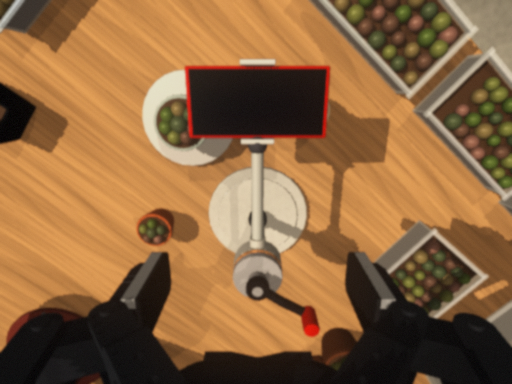

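The wrist view shows the phone at (258,101), the tube running down to the hub near (257,270), the foot centred at (258,211), the knob at (309,320) and the turntable at (190,117).

```bash
python3 - <<'E'
from h import *
np.set_printoptions(precision=4,suppress=True)
for n,p,z in [('foot',(258,211),.016),('phone',(258,101.5),.180),('tube_out',(258.5,150),.176),('tube_in',(257.5,240),.176),('knobtop',(309,313),.257),('knobbot',(313,331),.225),('hubscrew',(257.5,287),.235),('ttleftmid',(142,117),.012),('tt',(190,117),.012)]:
    print(n,px2z('wrist',*p,z))
print(proj('wrist',[.57,.082,.012]),proj('wrist',[.519,-.107,.014]),proj('scene',[.57,.082,.012]))
# turntable white-pixel circle fit on rectified table
im=cv2.imread('pics/w1.png');hsv=cv2.cvtColor(im,cv2.COLOR_BGR2HSV)
m=((hsv[...,1]<60)&(hsv[...,2]>140)).astype(np.uint8);m[:,:130]=0;m[185:]=0;m[:,240:]=0
m=cv2.morphologyEx(m,cv2.MORPH_OPEN,np.ones((3,3)))
c=max(cv2.findContours(m,0,2)[0],key=cv2.contourArea)[:,0]
P=np.array([px2z('wrist',u,v,.012)[:2] for u,v in c if u<183 or v>145])
from scipy.optimize import least_squares
f=lambda q:np.hypot(P[:,0]-q[0],P[:,1]-q[1])-.075
r=least_squares(f,[.57,.08],loss='soft_l1',f_scale=.002);print(r.x,len(P),np.abs(r.fun).mean())
m=((hsv[...,1]<60)&(hsv[...,2]>140)).astype(np.uint8);m[:165]=0;m[275:]=0;m[:,:205]=0;m[:,312:]=0
c=max(cv2.findContours(m,0,2)[0],key=cv2.contourArea)[:,0]
P=np.array([px2z('wrist',u,v,.016)[:2] for u,v in c if 172<v<235 and abs(u-258)>12])
f=lambda q:np.hypot(P[:,0]-q[0],P[:,1]-q[1])-.088
r=least_squares(f,[.52,-.1],loss='soft_l1',f_scale=.002);print(r.x,len(P),np.abs(r.fun).mean())
E
```

```text
foot [ 0.5273 -0.1034  0.016 ]
phone [0.6703 0.0245 0.18  ]
tube_out [ 0.6315 -0.0109  0.176 ]
tube_in [ 0.5465 -0.0851  0.176 ]
knobtop [ 0.5507 -0.1529  0.257 ]
knobbot [ 0.5194 -0.1978  0.225 ]
hubscrew [ 0.527  -0.1025  0.235 ]
ttleftmid [0.5236 0.1431 0.012 ]
tt [0.5749 0.0855 0.012 ]
[189.8624 120.8366] [256.3821 215.039 ] [276.4691 219.8392]
[0.5769 0.0836] 124 0.009402446925756435
[ 0.5153 -0.1079] 87 0.011568835104053628
```

Request:
apply_moves([
  {"translation":[-0.02,0,0.44],"twist":0.1,"hand":0.8},
  {"translation":[0,0,0.44],"twist":0,"hand":0.8},
  {"translation":[0,0,0.44],"twist":0,"hand":0.8},
  {"translation":[0,0,0.44],"twist":0,"hand":0.8},
  {"translation":[0,0,0.43],"twist":0,"hand":0.8},
  {"translation":[0,0,0],"twist":0,"hand":0.27},
  {"translation":[0,0,0],"twist":0,"hand":0.27},
  {"translation":[0,0,0],"twist":0,"hand":0.27},
])

```text
time: 4.7
tool_pos: [0.6171, -0.0234, 0.1821]
tool_rot: [0.001, 0.936, 0.351, 0.002]
contact_force: [-0.1, -0.3, 0.8]
gripper_width: 0.292
grasp_force: 0.0
```

```bash
python3 - <<'E'
from h import *
s=state();print(s['time'],axes(),s['contact_force'],s['gripper_width'],s['grasp_force'])
# arc: 0.59 rad about pivot
piv=np.array([.521,-.106]); p,a=axes()
th=np.arctan2(*(p[:2]-piv)[::-1]); r=.125; print(th,np.linalg.norm(p[:2]-piv))
for k in range(1,8):
    t=th+.59*k/7
    p,a=plan([*(piv+r*np.array([np.cos(t),np.sin(t)])),.178],t-np.pi/2,1,p,a)
E
```

```text
4.7 (array([ 0.61712941, -0.02341498,  0.18211123]), np.float64(-0.8534305106226258)) [-0.10903704 -0.32438322  0.76610686] 0.29176782193493633 0.0
0.7097548982100534 0.12673258912913346
0 [-0.021, -0.105, 0.041] -0.77
0 [-0.004, -0.106, 0.0] -0.84
0 [-0.005, -0.105, 0.0] -0.84
0 [-0.004, -0.105, 0.0] -0.85
0 [-0.005, -0.105, 0.0] -0.84
0 [-0.004, -0.106, 0.0] -0.84
0 [-0.005, -0.105, 0.0] -0.84
```

Request:
apply_moves([
  {"translation":[-0.02,-0.1,0.03],"twist":-0.8,"hand":0.27},
  {"translation":[-0.005,-0.11,0],"twist":-0.85,"hand":0.27},
  {"translation":[-0.005,-0.11,0],"twist":-0.85,"hand":0.27},
  {"translation":[-0.005,-0.11,0],"twist":-0.85,"hand":0.27},
  {"translation":[-0.005,-0.11,0],"twist":-0.85,"hand":0.27},
  {"translation":[-0.005,-0.11,0],"twist":-0.85,"hand":0.27},
  {"translation":[-0.005,-0.11,0],"twist":-0.85,"hand":0.27},
  {"translation":[0,0,0],"twist":0,"hand":0.27},
])

```text
time: 5.5
tool_pos: [0.5516, 0.0153, 0.1791]
tool_rot: [0.002, 0.794, 0.608, 0.002]
contact_force: [0.5, -0.4, 0.2]
gripper_width: 0.272
grasp_force: 0.0
```

```bash
python3 - <<'E'
from h import *
np.set_printoptions(precision=4,suppress=True)
s=state();print(s['time'],axes(),s['contact_force'])
a=save('wrist','w2.png');b=save('side','d2.png')[125:245,180:320];c=save('scene','s2.png')[165:265,190:310]
f=lambda i,w:cv2.resize(i,(w,int(w*i.shape[0]/i.shape[1])),interpolation=cv2.INTER_CUBIC)
b=f(b,400);c=f(c,400);H=343
c=cv2.copyMakeBorder(c,0,H-c.shape[0],0,0,0);b=b[:H];b=cv2.copyMakeBorder(b,0,H-b.shape[0],0,0,0)
cv2.imwrite('pics/z2.png',np.hstack([c,b])[:,:,::-1])
for cam in ('scene','side','wrist'):
  for q in ['phone_mid','pot_mid']:
    r=recognise(cam,q); print(cam,q,[(np.round(x['point'],3).tolist(),round(x['score'],2)) for x in r[:2]])
E
```

```text
5.5 (array([0.5516, 0.0153, 0.1791]), np.float64(-0.2634344590480301)) [ 0.5264 -0.3557  0.2446]
scene phone_mid [([0.548, 0.065, 0.18], 0.85)]
scene pot_mid [([0.591, 0.069, 0.019], 0.61)]
side phone_mid [([0.552, 0.083, 0.184], 0.94)]
side pot_mid [([0.559, 0.105, 0.017], 0.63)]
wrist phone_mid [([0.402, 0.016, 0.054], 0.73), ([0.565, 0.091, 0.181], 0.66)]
wrist pot_mid []
```

View pics/z2.png

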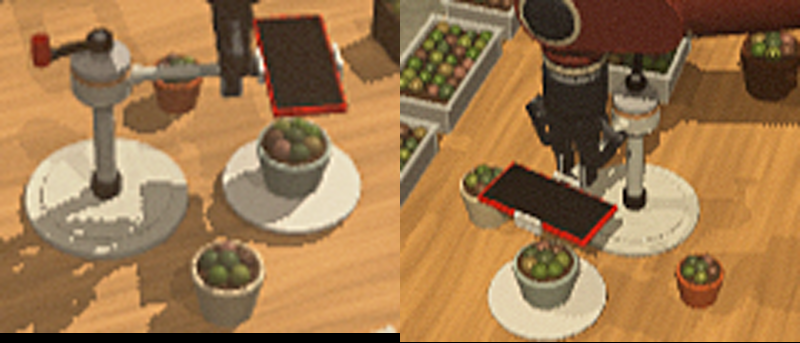

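View pics/w2.png

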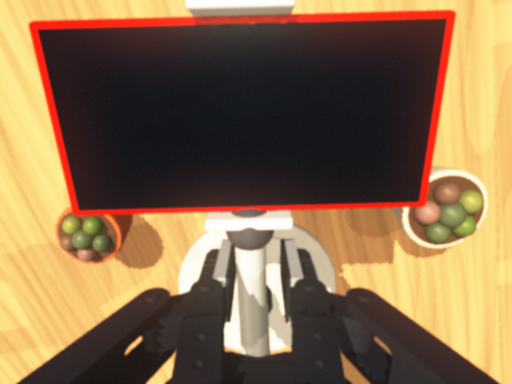

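The phone is now roughly over the pot. I'll measure by triangulating its corners and the pot rim in both views.

```bash
python3 - <<'E'
from h import *
np.set_printoptions(precision=4,suppress=True)
L=lambda u,v:(190+u/3.333,165+v/3.333); R=lambda u,v:(180+(u-400)/2.857,125+v/2.857)
for cam,cs in [('scene',[L(257,19),L(308,13),L(347,108),L(276,115)]),('side',[R(515,161),R(616,206),R(585,244),R(480,196)])]:
    P=np.array([px2z(cam,*p,.1795) for p in cs]);print(cam,'phone',P.mean(0),[np.linalg.norm(P[i]-P[i-1]).round(3) for i in range(4)])
W=np.array([px2z('wrist',*p,.1795) for p in [(33,23),(454,12),(424,205),(75,213)]]);print('wrist phone',W.mean(0),[np.linalg.norm(W[i]-W[i-1]).round(3) for i in range(4)])
def trapz(P):pass
for cam,p,z in [('scene',L(294,146),.072),('side',R(547,262),.072),('scene',L(292,185),.012),('side',R(547,294),.012),('scene',L(107,193),.014),('side',R(634,206),.014)]:
    print(cam,p,px2z(cam,*p,z))
# ellipse fits on white regions
for cam,fn,z,r,g in [('scene','s2.png',.012,.075,[.572,.083]),('side','d.png',.012,.075,[.572,.083]),('scene','s.png',.016,.088,[.521,-.106]),('side','d.png',.016,.088,[.521,-.106])]:
    im=cv2.imread('pics/'+fn);hsv=cv2.cvtColor(im,cv2.COLOR_BGR2HSV)
    # radial edge search: strongest drop in 'whiteness' along rays
    wh=(hsv[...,1].astype(np.float32)); 
    best=[]
    for dx in np.arange(-.02,.0201,.002):
        for dy in np.arange(-.02,.0201,.002):
            t=np.linspace(0,2*np.pi,120,endpoint=False);s=0
            o=[]
            for rr in (r-.005,r+.005):
                q=np.array([proj(cam,[g[0]+dx+rr*np.cos(k),g[1]+dy+rr*np.sin(k),z]) for k in t[::3]],np.float32)
                o.append(cv2.remap(wh,q[:,:1],q[:,1:],1)[:,0])
            best.append((np.median(o[1]-o[0])+np.mean(np.clip(o[1]-o[0],-40,60)),g[0]+dx,g[1]+dy))
    b=np.array(sorted(best)[-8:]);print(cam,fn,z,b.mean(0),b[-1])
E
```

```text
scene phone [0.566  0.0846 0.1795] [np.float64(0.15), np.float64(0.055), np.float64(0.152), np.float64(0.071)]
side phone [0.5616 0.0859 0.1795] [np.float64(0.073), np.float64(0.146), np.float64(0.072), np.float64(0.148)]
wrist phone [0.5668 0.084  0.1795] [np.float64(0.069), np.float64(0.142), np.float64(0.069), np.float64(0.143)]
scene (278.2088208820882, 208.8043804380438) [0.5763 0.0831 0.072 ]
side (231.45257262863143, 216.70458522926145) [0.5684 0.0827 0.072 ]
scene (277.6087608760876, 220.5055505550555) [0.5745 0.0846 0.012 ]
side (231.45257262863143, 227.90514525726286) [0.5712 0.0812 0.012 ]
scene (222.1032103210321, 222.9057905790579) [ 0.5213 -0.1078  0.014 ]
side (261.9040952047602, 197.10360518025902) [ 0.5164 -0.1053  0.014 ]Traceback (most recent call last):
  File "<stdin>", line 21, in <module>
  File "h.py", line 10, in proj
    c=get_calibration(cam);K=np.array(c['camera_matrix']);T=np.array(c['pose'])
ValueError: time passes only in moves, steps and waits
```

Both cameras put the arm about 2.6° past the pot. The tube sits off-centre between the fingers, so I'll close on it, which centres it, and turn back slightly.

Request:
apply_moves([
  {"translation":[0,0.018,0],"twist":0.14,"hand":0.1},
  {"translation":[0,0,0],"twist":0,"hand":0.1},
  {"translation":[0,0,0],"twist":0,"hand":0.1},
  {"translation":[0,0,0],"twist":0,"hand":0.1},
  {"translation":[0,0,0],"twist":0,"hand":0.1},
])

```text
time: 6.45
tool_pos: [0.5522, 0.0145, 0.1752]
tool_rot: [0.0, 0.798, 0.602, 0.0]
contact_force: [2.2, -0.6, -1.2]
gripper_width: 0.144
grasp_force: 58.4
```

```bash
cat > look.py <<'E'
from h import *
import sys
n=sys.argv[1]
np.set_printoptions(precision=4,suppress=True)
s=state();print(s['time'],axes(),s['contact_force'],s['gripper_width'],s['grasp_force'])
b=save('side',f'd{n}.png')[125:245,180:320];c=save('scene',f's{n}.png')[165:265,190:310]
f=lambda i,w:cv2.resize(i,(w,int(w*i.shape[0]/i.shape[1])),interpolation=cv2.INTER_CUBIC)
b=f(b,400);c=f(c,400);H=343
c=cv2.copyMakeBorder(c,0,H-c.shape[0],0,0,0);b=b[:H];b=cv2.copyMakeBorder(b,0,H-b.shape[0],0,0,0)
cv2.imwrite(f'pics/z{n}.png',np.hstack([c,b])[:,:,::-1])
# phone: fit model outline of red border -> angle about pivot per camera, using min-area of phone mask
for cam,pv in (('scene',(.5213,-.1078)),('side',(.5164,-.1053))):
    r=regions_of(cam,'phone_mid')
    im=cv2.imread(f'pics/{cam[0] if cam=="scene" else "d"}{n}.png').astype(int)
    red=(im[...,2]>120)&(im[...,1]<70)&(im[...,0]<70)
    red=red.astype(np.uint8); k,l,st,ce=cv2.connectedComponentsWithStats(red)
    g=proj(cam,[.57,.085,.18]);best=None
    pts=np.argwhere(red)[:,::-1]; pts=pts[np.hypot(*(pts-g).T)<40]
    P=np.array([px2z(cam,*p,.1795)[:2] for p in pts],np.float32)
    (cx,cy),wh,an=cv2.minAreaRect(P)
    print(cam,'phone',cx,cy,wh,an,'bearing',np.degrees(np.arctan2(cy-pv[1],cx-pv[0])))
E
python3 look.py 3
```

```text
6.45 (array([0.5522, 0.0145, 0.1752]), np.float64(-0.2778833812952488)) [ 2.1768 -0.6495 -1.2093] 0.1440992384432976 58.438228368759155
scene phone 0.5612961649894714 0.03945830464363098 (0.16330046951770782, 0.1514037549495697) 73.70790100097656 bearing 74.80472167082421
side phone 0.5708544254302979 0.08613497763872147 (0.08324554562568665, 0.15428602695465088) 74.06388854980469 bearing 74.12139106787258
```

Request:
apply_moves([
  {"translation":[0,0,0],"twist":0,"hand":0.4},
  {"translation":[0,0,0],"twist":0,"hand":0.6},
  {"translation":[0,0,0],"twist":0,"hand":0.7},
  {"translation":[0,0,-0.3],"twist":0,"hand":0.7},
  {"translation":[0,0,-0.45],"twist":0,"hand":0.7},
  {"translation":[0,0,-0.45],"twist":0,"hand":0.7},
  {"translation":[0,0,-0.45],"twist":0,"hand":0.7},
])

```text
time: 7.35
tool_pos: [0.5518, 0.0146, 0.3421]
tool_rot: [-0.0, 0.798, 0.602, -0.0]
contact_force: [0.6, 0.2, 0.7]
gripper_width: 0.699
grasp_force: 0.0
```

```bash
python3 look.py 4;python3 - <<'E'
from h import *
plan([.535,-.173,.36],np.radians(12),6)
E
```

```text
7.35 (array([0.5518, 0.0146, 0.3421]), np.float64(-0.2780647991494481)) [0.59   0.1742 0.7192] 0.6993799880297004 0.0
scene phone 0.5741798877716064 0.08279547095298767 (0.07292913645505905, 0.15209834277629852) 74.06206512451172 bearing 74.49355592784578
side phone 0.5710251331329346 0.0874282717704773 (0.07656324654817581, 0.15443752706050873) 73.66748809814453 bearing 74.17563540343437
0 [-0.309, 0.057, -0.029] -0.81
1 [-0.312, 0.032, -0.029] -0.81
2 [-0.314, 0.007, -0.029] -0.81
3 [-0.313, -0.018, -0.03] -0.81
4 [-0.311, -0.044, -0.029] -0.82
5 [-0.306, -0.069, -0.03] -0.81
```

View pics/z4.png

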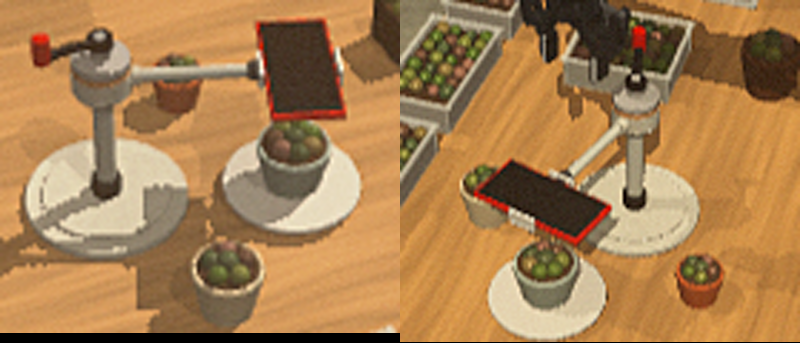

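In both views the phone's centre matches the pot's to within about 3 mm. Next is the lever.

Request:
apply_moves([
  {"translation":[-0.31,0.06,-0.03],"twist":-0.81,"hand":1},
  {"translation":[-0.31,0.03,-0.03],"twist":-0.81,"hand":1},
  {"translation":[-0.31,0.01,-0.03],"twist":-0.81,"hand":1},
  {"translation":[-0.31,-0.02,-0.03],"twist":-0.81,"hand":1},
  {"translation":[-0.31,-0.04,-0.03],"twist":-0.81,"hand":0.8},
  {"translation":[-0.31,-0.07,-0.03],"twist":-0.81,"hand":0.8},
  {"translation":[0,0,0],"twist":0,"hand":0.8},
])

```text
time: 8.25
tool_pos: [0.534, -0.1753, 0.3559]
tool_rot: [-0.002, 0.631, 0.776, -0.001]
contact_force: [0.2, 0.3, 0.5]
gripper_width: 0.796
grasp_force: 0.0
```

```bash
python3 - <<'E'
from h import *
np.set_printoptions(precision=4,suppress=True)
print(state()['time'],axes(),state()['contact_force'])
im=save('wrist','w5.png').astype(int)
red=((im[...,0]>120)&(im[...,1]<70)&(im[...,2]<70)).astype(np.uint8)
k,l,st,ce=cv2.connectedComponentsWithStats(red);print(st,ce)
print(proj('wrist',[.535,-.173,.241]),[px2z('wrist',*c,.245) for c in ce[1:4]])
E
```

```text
8.25 (array([ 0.534 , -0.1753,  0.3559]), np.float64(0.20445856838499202)) [0.1964 0.3368 0.4667]
[[     0      0    512    384 196078]
 [   174      0      7      1      7]
 [   247    182     24     29    523]] [[255.4949 191.4938]
 [177.       0.    ]
 [258.4646 196.3939]]
[256.6658 194.3605] [array([ 0.456 , -0.0496,  0.245 ]), array([ 0.5365, -0.173 ,  0.245 ])]
```

View pics/w5.png

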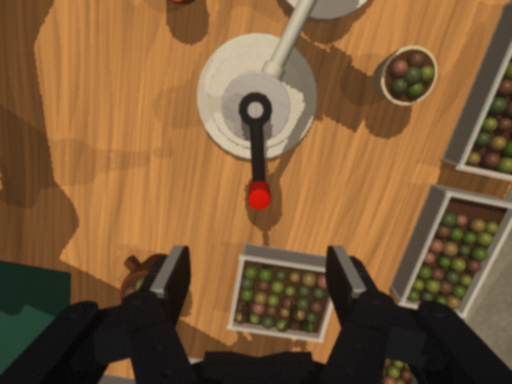

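The wrist view shows the screw at (256,108) and the knob at (259,197), between and ahead of the fingers. I'll go down and cage the knob.

Request:
apply_moves([
  {"translation":[0.015,0.025,0.4],"twist":0,"hand":0.8},
  {"translation":[0,0,0.4],"twist":0,"hand":0.8},
  {"translation":[0,0,0.27],"twist":0,"hand":0.8},
  {"translation":[0,0,0],"twist":0,"hand":0.32},
  {"translation":[0,0,0],"twist":0,"hand":0.32},
  {"translation":[0,0,0],"twist":0,"hand":0.32},
])

```text
time: 8.9
tool_pos: [0.5381, -0.1704, 0.2535]
tool_rot: [0.002, 0.63, 0.777, 0.0]
contact_force: [-0.1, 0.8, 0.1]
gripper_width: 0.327
grasp_force: 0.0
```

```bash
python3 - <<'E'
from h import *
np.set_printoptions(precision=4,suppress=True)
s=state();print(s['time'],axes(),s['contact_force'],s['gripper_width'])
piv=np.array([.520,-.1065]); p,a=axes()
th=np.arctan2(*(p[:2]-piv)[::-1]);print(np.degrees(th),np.linalg.norm(p[:2]-piv))
r=.066
for k in range(1,13):
    t=th-.06*k
    p,a=plan([*(piv+r*np.array([np.cos(t),np.sin(t)])),.249],t+np.pi/2,1,p,a)
E
```

```text
8.9 (array([ 0.5381, -0.1704,  0.2535]), np.float64(0.2083836978892658)) [-0.1484  0.8456  0.1052] 0.32663358560233446
-74.17012456094622 0.06646488886088973
0 [0.003, -0.04, 0.045] -0.08
0 [0.001, -0.039, 0.0] 0.6
0 [0.001, -0.04, 0.0] 0.6
0 [0.002, -0.04, 0.0] 0.6
0 [0.001, -0.039, 0.0] 0.6
0 [0.001, -0.04, 0.0] 0.6
0 [0.001, -0.039, 0.0] 0.6
0 [0.001, -0.04, 0.0] 0.6
0 [0.002, -0.04, 0.0] 0.6
0 [0.001, -0.039, 0.0] 0.6
0 [0.001, -0.04, 0.0] 0.6
0 [0.001, -0.039, 0.0] 0.6
```

Request:
apply_moves([
  {"translation":[0,-0.04,0.01],"twist":0.3,"hand":0.32},
  {"translation":[0,-0.04,0],"twist":0.6,"hand":0.32},
  {"translation":[0,-0.03,0],"twist":0.5,"hand":0.32},
  {"translation":[0,0,0],"twist":0,"hand":0.32},
])

```text
time: 9.3
tool_pos: [0.5273, -0.1726, 0.2522]
tool_rot: [0.002, 0.683, 0.73, 0.001]
contact_force: [2.9, -0.3, -0.2]
gripper_width: 0.321
grasp_force: 1.7
```

Request:
apply_moves([
  {"translation":[0,-0.03,0],"twist":0.45,"hand":0.32},
  {"translation":[0,-0.03,0],"twist":0.45,"hand":0.32},
])

```text
time: 9.5
tool_pos: [0.5219, -0.173, 0.2523]
tool_rot: [0.003, 0.715, 0.699, 0.002]
contact_force: [6.1, -0.3, 0.2]
gripper_width: 0.319
grasp_force: 2.8
```

```bash
cat > f.py <<'E'
from h import *
np.set_printoptions(precision=4,suppress=True)
s=state();p,a=axes();F=s['contact_force'];d=p[:2]-[.520,-.1065]
print(s['time'],p,'yaw',np.degrees(a),'bearing',np.degrees(np.arctan2(d[1],d[0])),'r',np.hypot(*d),'F',F,'tang +y',F[0]*np.cos(a)+F[1]*np.sin(a),'rad',-F[0]*np.sin(a)+F[1]*np.cos(a))
E
python3 f.py
```

```text
9.5 [ 0.5219 -0.173   0.2523] yaw -1.3275349283110556 bearing -88.32617315239328 r 0.06654071980188703 F [ 6.0532 -0.2571  0.1784] tang +y 6.057555562553177 rad -0.11681469642862408
```

Request:
apply_moves([
  {"translation":[0,-0.03,0],"twist":0.45,"hand":0.32},
  {"translation":[0,-0.03,0],"twist":0.45,"hand":0.32},
])

```text
time: 9.7
tool_pos: [0.516, -0.1731, 0.2523]
tool_rot: [0.003, 0.746, 0.666, 0.001]
contact_force: [6.7, -1.7, -0.4]
gripper_width: 0.32
grasp_force: 2.9
```

Request:
apply_moves([
  {"translation":[0,-0.03,0],"twist":0.45,"hand":0.32},
  {"translation":[0,-0.03,0],"twist":0.45,"hand":0.32},
])

```text
time: 9.9
tool_pos: [0.51, -0.1726, 0.2524]
tool_rot: [0.003, 0.775, 0.632, 0.001]
contact_force: [5.8, -2.4, 0.2]
gripper_width: 0.321
grasp_force: 3.0
```

Request:
apply_moves([
  {"translation":[0,-0.03,0],"twist":0.45,"hand":0.32},
])

```text
time: 10.0
tool_pos: [0.5071, -0.1722, 0.2525]
tool_rot: [0.003, 0.789, 0.614, 0.001]
contact_force: [6.1, -3.4, -0.5]
gripper_width: 0.321
grasp_force: 3.0
```

Request:
apply_moves([
  {"translation":[0,-0.03,0],"twist":0.45,"hand":0.32},
])

```text
time: 10.1
tool_pos: [0.5041, -0.1716, 0.2525]
tool_rot: [0.003, 0.803, 0.596, 0.001]
contact_force: [5.2, -3.2, -1.3]
gripper_width: 0.324
grasp_force: 3.0
```

```bash
python3 f.py
```

```text
10.1 [ 0.5041 -0.1716  0.2525] yaw -16.834700018498054 bearing -103.70861887040054 r 0.06702704364313514 F [ 5.1752 -3.1879 -1.2914] tang +y 5.876651100057232 rad -1.552522460316157
```

Request:
apply_moves([
  {"translation":[0,-0.03,0],"twist":0.2,"hand":0.32},
])

```text
time: 10.2
tool_pos: [0.5012, -0.1711, 0.2526]
tool_rot: [0.004, 0.809, 0.588, 0.001]
contact_force: [4.6, -4.6, -0.3]
gripper_width: 0.321
grasp_force: 3.2
```

Request:
apply_moves([
  {"translation":[0,-0.03,0],"twist":0.3,"hand":0.32},
])

```text
time: 10.3
tool_pos: [0.4983, -0.1704, 0.2526]
tool_rot: [0.004, 0.818, 0.576, 0.001]
contact_force: [4.4, -6.4, 0.8]
gripper_width: 0.321
grasp_force: 3.2
```

Request:
apply_moves([
  {"translation":[0,-0.02,0],"twist":0.3,"hand":0.32},
])

```text
time: 10.4
tool_pos: [0.4963, -0.1698, 0.2526]
tool_rot: [0.004, 0.826, 0.563, 0.001]
contact_force: [4.5, -5.2, 0.3]
gripper_width: 0.32
grasp_force: 3.0
```

```bash
python3 f.py
```

```text
10.4 [ 0.4963 -0.1698  0.2526] yaw -21.404700957095784 bearing -110.5509932295375 r 0.06761976968025454 F [ 4.4661 -5.1704  0.3381] tang +y 6.045026823090318 rad -3.18387385971526
```

Request:
apply_moves([
  {"translation":[-0.01,-0.03,0],"twist":0.4,"hand":0.32},
])

```text
time: 10.5
tool_pos: [0.4933, -0.1691, 0.2524]
tool_rot: [0.003, 0.837, 0.547, 0.001]
contact_force: [4.5, -1.9, -0.8]
gripper_width: 0.323
grasp_force: 2.8
```

Request:
apply_moves([
  {"translation":[-0.01,-0.02,0],"twist":0.3,"hand":0.32},
])

```text
time: 10.6
tool_pos: [0.4912, -0.1685, 0.2522]
tool_rot: [0.003, 0.845, 0.534, 0.002]
contact_force: [8.0, 0.2, -1.5]
gripper_width: 0.32
grasp_force: 3.5
```

```bash
python3 f.py
```

```text
10.6 [ 0.4912 -0.1685  0.2522] yaw -25.39052954232218 bearing -114.88075924132045 r 0.06833444562791245 F [ 7.967   0.1932 -1.5315] tang +y 7.114564770836919 rad 3.5906484323968426
```

Request:
apply_moves([
  {"translation":[0.005,-0.015,0],"twist":0.2,"hand":0.32},
])

```text
time: 10.7
tool_pos: [0.4904, -0.1678, 0.2524]
tool_rot: [0.003, 0.85, 0.526, 0.002]
contact_force: [8.0, -2.8, -1.4]
gripper_width: 0.322
grasp_force: 4.3
```

```bash
python3 f.py
```

```text
10.7 [ 0.4904 -0.1678  0.2524] yaw -26.522121041518265 bearing -115.75989388557132 r 0.06806542336080684 F [ 7.9505 -2.8387 -1.3935] tang +y 8.381419404320438 rad 1.0102539745633776
```

Request:
apply_moves([
  {"translation":[0.003,-0.015,0],"twist":0.2,"hand":0.32},
])

```text
time: 10.8
tool_pos: [0.4895, -0.1672, 0.2525]
tool_rot: [0.004, 0.856, 0.518, 0.002]
contact_force: [9.1, -3.9, -1.2]
gripper_width: 0.32
grasp_force: 5.0
```

```bash
python3 f.py
```

```text
10.8 [ 0.4895 -0.1672  0.2525] yaw -27.655797236876346 bearing -116.6821956780579 r 0.06789328711711919 F [ 9.0573 -3.8514 -1.2362] tang +y 9.810175091030327 rad 0.7926695296297543
```

Request:
apply_moves([
  {"translation":[0.003,-0.014,0],"twist":0.15,"hand":0.32},
  {"translation":[0,0,0],"twist":0,"hand":0.32},
])

```text
time: 11.0
tool_pos: [0.4886, -0.1666, 0.2527]
tool_rot: [0.005, 0.859, 0.511, 0.002]
contact_force: [9.1, -4.7, -1.8]
gripper_width: 0.322
grasp_force: 5.1
```

```bash
python3 f.py
```

```text
11.0 [ 0.4886 -0.1666  0.2527] yaw -28.4907164020134 bearing -117.60818169274646 r 0.06785920994242613 F [ 9.0687 -4.7334 -1.768 ] tang +y 10.228349549174148 rad 0.1657307111378561
```

Request:
apply_moves([
  {"translation":[0.002,-0.012,0],"twist":0.15,"hand":0.32},
  {"translation":[0,0,0],"twist":0,"hand":0.32},
  {"translation":[0,0,0],"twist":0,"hand":0.32},
])

```text
time: 11.3
tool_pos: [0.4878, -0.1662, 0.2527]
tool_rot: [0.005, 0.863, 0.505, 0.002]
contact_force: [9.6, -5.3, -1.7]
gripper_width: 0.322
grasp_force: 5.7
```

```bash
python3 f.py
```

```text
11.3 [ 0.4878 -0.1662  0.2527] yaw -29.344212637189248 bearing -118.35794007917755 r 0.06779274542338949 F [ 9.5896 -5.2587 -1.6632] tang +y 10.936236077732719 rad 0.11551609115740558
```

Request:
apply_moves([
  {"translation":[0,0.03,0],"twist":0,"hand":0.6},
  {"translation":[0,0,0],"twist":0,"hand":0.8},
  {"translation":[0,0,0],"twist":0,"hand":0.8},
  {"translation":[0,0,-0.4],"twist":0,"hand":0.8},
  {"translation":[0,0,-0.4],"twist":0,"hand":0.8},
  {"translation":[0,0,-0.1],"twist":0,"hand":0.8},
  {"translation":[0,0,0],"twist":0,"hand":0.8},
])

```text
time: 12.0
tool_pos: [0.4884, -0.1659, 0.3431]
tool_rot: [0.002, 0.863, 0.505, 0.001]
contact_force: [0.1, 0.1, -0.1]
gripper_width: 0.799
grasp_force: 0.0
```

```bash
python3 look.py 6;python3 f.py; python3 - <<'E'
from h import *
plan([.552,.0145,.345],np.radians(-15.9),5)
E
```

```text
12.0 (array([ 0.4884, -0.1659,  0.3431]), np.float64(-0.5118341703436318)) [ 0.1175  0.0866 -0.1273] 0.7990590658591538 0.0
scene phone 0.5609409213066101 0.04166684299707413 (0.161017045378685, 0.15106743574142456) 73.00796508789062 bearing 75.14623729190834
side phone 0.5710251331329346 0.0874282717704773 (0.07656324654817581, 0.15443752706050873) 73.66748809814453 bearing 74.17563540343437
12.2 [ 0.487  -0.1652  0.3379] yaw -29.331337134677582 bearing -119.34209707718446 r 0.06733972136867056 F [-0.4483  0.1077 -0.5842] tang +y -0.44363060479848426 rad -0.12568095181709663
0 [0.377, -0.063, -0.014] -0.47
1 [0.38, -0.045, -0.014] -0.47
2 [0.381, -0.027, -0.014] -0.47
3 [0.382, -0.009, -0.015] -0.47
4 [0.382, 0.009, -0.014] -0.46
```

View pics/z6.png

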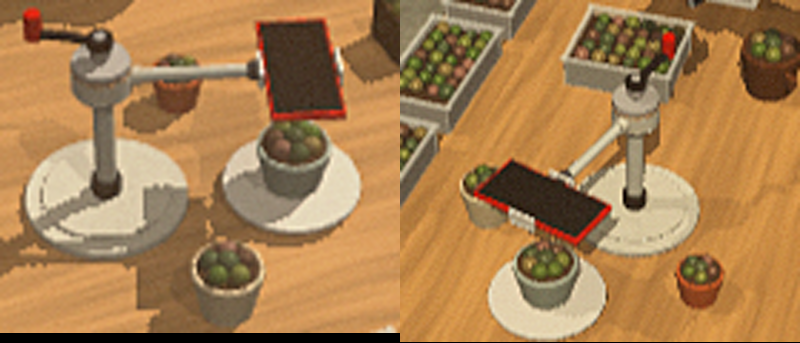

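The phone has not moved and the lever stays turned. Now the holding test on the tube.

Request:
apply_moves([
  {"translation":[0.38,-0.06,-0.01],"twist":-0.47,"hand":0.8},
  {"translation":[0.38,-0.05,-0.01],"twist":-0.47,"hand":0.8},
  {"translation":[0.38,-0.03,-0.01],"twist":-0.47,"hand":0.8},
  {"translation":[0.38,-0.01,-0.01],"twist":-0.47,"hand":0.8},
  {"translation":[0.38,0.01,-0.01],"twist":-0.47,"hand":0.8},
  {"translation":[0,0,0],"twist":0,"hand":0.8},
])

```text
time: 12.8
tool_pos: [0.5523, 0.0176, 0.3431]
tool_rot: [-0.002, 0.796, 0.605, -0.001]
contact_force: [0.2, -0.7, -0.7]
gripper_width: 0.801
grasp_force: 0.0
```

```bash
python3 - <<'E'
from h import *
print(axes()); plan([.552,.0145,.177],np.radians(-15.9),4)
E
```

```text
(array([0.55232371, 0.01763498, 0.34308777]), np.float64(-0.2713344201544985))
0 [-0.008, 0.001, 0.415] 0.02
1 [-0.008, 0.001, 0.415] 0.01
2 [-0.008, 0.002, 0.415] 0.02
3 [-0.007, 0.001, 0.416] 0.01
```

Request:
apply_moves([
  {"translation":[-0.01,0,0.42],"twist":0.02,"hand":0.8},
  {"translation":[-0.01,0,0.42],"twist":0.02,"hand":0.8},
  {"translation":[0,0,0.42],"twist":0.02,"hand":0.8},
  {"translation":[0,0,0.39],"twist":0,"hand":0.8},
  {"translation":[0,0,0],"twist":0,"hand":0.32},
  {"translation":[0,0,0],"twist":0,"hand":0.32},
  {"translation":[0,0,0],"twist":0,"hand":0.32},
])

```text
time: 13.5
tool_pos: [0.5531, 0.0118, 0.183]
tool_rot: [0.001, 0.8, 0.6, 0.001]
contact_force: [-0.1, -0.3, 0.8]
gripper_width: 0.322
grasp_force: 0.0
```

Request:
apply_moves([
  {"translation":[0,-0.03,0],"twist":0,"hand":0.32},
  {"translation":[0,-0.01,0],"twist":0,"hand":0.32},
])

```text
time: 13.7
tool_pos: [0.5488, 0.0132, 0.1826]
tool_rot: [0.001, 0.8, 0.6, 0.001]
contact_force: [-0.3, -0.1, 0.1]
gripper_width: 0.319
grasp_force: 0.0
```

```bash
python3 f.py
```

```text
13.7 [0.5488 0.0132 0.1826] yaw -16.214475609105882 bearing 76.48016046362052 r 0.12311856142207148 F [-0.2566 -0.1269  0.0649] tang +y -0.2109742188647493 rad -0.19347122878480283
```

Request:
apply_moves([
  {"translation":[0,-0.015,0.04],"twist":0,"hand":0.32},
  {"translation":[0,0,0],"twist":0,"hand":0.32},
])

```text
time: 13.9
tool_pos: [0.5461, 0.0139, 0.1762]
tool_rot: [-0.0, 0.8, 0.6, -0.0]
contact_force: [0.6, 0.4, 0.1]
gripper_width: 0.32
grasp_force: 0.0
```

Request:
apply_moves([
  {"translation":[0,-0.01,0],"twist":0,"hand":0.32},
])

```text
time: 14.0
tool_pos: [0.5453, 0.0141, 0.1762]
tool_rot: [-0.0, 0.8, 0.6, -0.0]
contact_force: [0.3, -0.0, 0.4]
gripper_width: 0.32
grasp_force: 0.0
```

Request:
apply_moves([
  {"translation":[0,-0.006,0],"twist":0,"hand":0.32},
])

```text
time: 14.1
tool_pos: [0.5449, 0.0142, 0.1763]
tool_rot: [0.0, 0.8, 0.6, 0.0]
contact_force: [1.6, -0.3, -1.0]
gripper_width: 0.319
grasp_force: 0.7
```

```bash
python3 f.py
```

```text
14.1 [0.5449 0.0142 0.1763] yaw -16.21287941498705 bearing 78.32333050963186 r 0.123235045671322 F [ 1.5886 -0.2864 -1.0189] tang +y 1.6054187781325577 rad 0.16850185433125725
```

Request:
apply_moves([
  {"translation":[0,-0.003,0],"twist":0,"hand":0.32},
])

```text
time: 14.2
tool_pos: [0.5449, 0.0142, 0.1763]
tool_rot: [0.0, 0.8, 0.6, 0.0]
contact_force: [2.1, -1.1, -1.5]
gripper_width: 0.317
grasp_force: 1.0
```

Request:
apply_moves([
  {"translation":[0,-0.003,0],"twist":0,"hand":0.32},
])

```text
time: 14.3
tool_pos: [0.5447, 0.0143, 0.1763]
tool_rot: [0.0, 0.8, 0.6, 0.0]
contact_force: [2.9, 0.0, -2.1]
gripper_width: 0.318
grasp_force: 1.4
```

```bash
python3 f.py
```

```text
14.3 [0.5447 0.0143 0.1763] yaw -16.217396970663106 bearing 78.45987604775162 r 0.1232564349313031 F [ 2.9382  0.0306 -2.1179] tang +y 2.8127111569392818 rad 0.8499623969325897
```

Request:
apply_moves([
  {"translation":[0,-0.006,0],"twist":0,"hand":0.32},
  {"translation":[0,-0.006,0],"twist":0,"hand":0.32},
])

```text
time: 14.5
tool_pos: [0.5439, 0.0145, 0.1763]
tool_rot: [0.001, 0.8, 0.6, 0.001]
contact_force: [6.5, -1.3, -4.1]
gripper_width: 0.322
grasp_force: 3.4
```

```bash
python3 f.py
```

```text
14.5 [0.5439 0.0145 0.1763] yaw -16.21362702950911 bearing 78.81248906044183 r 0.12334040103701253 F [ 6.5101 -1.3028 -4.0737] tang +y 6.614908854633497 rad 0.5667946581833789
```

Request:
apply_moves([
  {"translation":[0,-0.002,0],"twist":0,"hand":0.32},
  {"translation":[0,0,0],"twist":0,"hand":0.32},
  {"translation":[0,0,0],"twist":0,"hand":0.32},
  {"translation":[0,0,0],"twist":0,"hand":0.32},
])

```text
time: 14.9
tool_pos: [0.5439, 0.0145, 0.1763]
tool_rot: [0.001, 0.8, 0.6, 0.001]
contact_force: [6.3, -2.1, -4.4]
gripper_width: 0.321
grasp_force: 3.3
```

Request:
apply_moves([
  {"translation":[0,0,0],"twist":0,"hand":0.32},
  {"translation":[0,0,0],"twist":0,"hand":0.32},
  {"translation":[0,0,0],"twist":0,"hand":0.32},
  {"translation":[0,0,0],"twist":0,"hand":0.32},
])

```text
time: 15.3
tool_pos: [0.5439, 0.0145, 0.1763]
tool_rot: [0.001, 0.8, 0.6, 0.001]
contact_force: [6.4, -1.4, -4.5]
gripper_width: 0.324
grasp_force: 3.3
```

```bash
python3 f.py
```

```text
15.3 [0.5439 0.0145 0.1763] yaw -16.216063675967106 bearing 78.83443072201872 r 0.12336065505073053 F [ 6.411  -1.3949 -4.521 ] tang +y 6.545505948590877 rad 0.45094176434455635
```

Request:
apply_moves([
  {"translation":[0,-0.003,0],"twist":0,"hand":0.32},
  {"translation":[0,0,0],"twist":0,"hand":0.32},
])

```text
time: 15.5
tool_pos: [0.5438, 0.0146, 0.1763]
tool_rot: [0.001, 0.8, 0.6, 0.001]
contact_force: [7.5, -1.7, -4.9]
gripper_width: 0.318
grasp_force: 3.6
```

```bash
python3 f.py
```

```text
15.5 [0.5438 0.0146 0.1763] yaw -16.21760578887197 bearing 78.89076668306424 r 0.12338228047502652 F [ 7.5324 -1.7256 -4.9125] tang +y 7.714638061799816 rad 0.44677795570073675
```

Request:
apply_moves([
  {"translation":[0,0,0],"twist":0,"hand":0.32},
  {"translation":[0,0,0],"twist":0,"hand":0.32},
  {"translation":[0,0,0],"twist":0,"hand":0.32},
  {"translation":[0,0,0],"twist":0,"hand":0.32},
  {"translation":[0,0,0],"twist":0,"hand":0.32},
  {"translation":[0,0,0],"twist":0,"hand":0.32},
])

```text
time: 16.1
tool_pos: [0.5438, 0.0145, 0.1764]
tool_rot: [0.001, 0.8, 0.6, 0.001]
contact_force: [6.3, -0.7, -4.0]
gripper_width: 0.324
grasp_force: 3.6
```

Request:
apply_moves([
  {"translation":[0,0.05,0],"twist":0,"hand":0.5},
  {"translation":[0,0.03,0],"twist":0,"hand":0.8},
  {"translation":[0,0,0],"twist":0,"hand":0.8},
  {"translation":[0,0,-0.3],"twist":0,"hand":0.8},
  {"translation":[0,0,-0.45],"twist":0,"hand":0.8},
  {"translation":[0,0,-0.45],"twist":0,"hand":0.8},
  {"translation":[0,0,-0.45],"twist":0,"hand":0.8},
  {"translation":[0,0,0],"twist":0,"hand":0.8},
])

```text
time: 16.9
tool_pos: [0.5528, 0.0124, 0.3505]
tool_rot: [0.005, 0.8, 0.6, 0.005]
contact_force: [-0.5, 0.9, 1.0]
gripper_width: 0.797
grasp_force: 0.0
```

```bash
python3 look.py 7
```

```text
16.9 (array([0.5528, 0.0124, 0.3505]), np.float64(-0.28294430116612507)) [-0.4902  0.9049  1.0194] 0.7974485045088467 0.0
scene phone 0.5740634202957153 0.08310988545417786 (0.0734698697924614, 0.1517019122838974) 74.06206512451172 bearing 74.55033644186004
side phone 0.5710251331329346 0.0874282717704773 (0.07656324654817581, 0.15443752706050873) 73.66748809814453 bearing 74.17563540343437
```

View pics/z7.png

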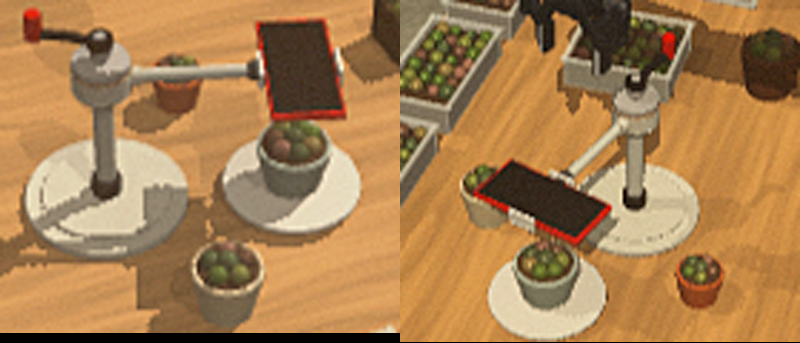

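The arm did not move during the push, the phone is still over the pot, and the robot is clear of everything.

```bash
python3 -c "
from plant import *
print(job_done())"
```

```text
the job is handed in; nothing more can be done
None
```

I handed the job in at about 17 s with no verdict returned: the phone is over the pot to within about 3–5 mm as measured from the cameras, the clamp lever took about 11 N at its knob, and the arm did not swing under a side push of about 7 N held for over half a second.

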